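# Vent the valve test station and hold its guard half open

### The job

On the pressure test station, first vent the chamber: turn the T-handle clockwise until it clicks over its detent into the vented position. Only then lift the hinged guard by its bar handle and hold it half open, at 45 degrees, so that the fitter can look at the part inside; the guard falls shut by itself, so finish while still gripping the bar and holding it there, with nothing else propping it. Leave the round hand wheel and the other things on the bench alone.

Things in the scene. Friction and masses are not known exactly. Their poses are not given: they have to be found in the camera images.
- station: Test station, bolted to the bench: grey deck plate 280 (x) by 480 (y) by 30 mm thick with an open steel chamber 200 by 220 mm (rim 100 mm above the bench). Origin: centre of the deck's underside, on the bench; x points from the guard's handle side to its hinge side, away from the robot. A T-handle valve stands on one side of the chamber, a hand-wheel valve on the other, in either order.
- guard: The hinged guard over the chamber. Origin: middle of its hinge line, 125 mm to +x of the station's origin and 106 mm above the bench; this point does not move as the guard opens. Its y axis is the hinge line (parallel to the station's y); its -x axis points along the guard to its handle.
- guard_angle (a joint): Opening angle of the guard in rad: 0 = shut, level over the chamber; grows as its handle side rises; stop at 1.4. The guard is a steel-framed clear pane 230 mm wide (along the hinge) and 6 mm thick, reaching 12 to 215 mm from the hinge line, 0.45 to 0.8 kg with its bar. Its hinge is free: it falls shut from any angle.
- guard_bar (a point): The guard's handle: round steel bar 12 mm thick, 140 mm long, parallel to the hinge, in the guard's plane, 39 mm clear of its free edge, on a 10 mm prong at each end (120 mm clear between them). Origin: middle of the bar, 260 mm from the hinge line: with the guard shut 106 mm above the bench, 76 mm above the deck. y is the bar's axis, x points to the hinge; it turns with the guard.
- vent (a joint): Angle of the T-handle in rad: 0 = shut as found, growing clockwise seen from above. A spring plunger beside the stem holds it against the stop at 0; it resists with up to about 0.2 N m until it clicks over at 0.6, and then the spring drives it on to the stop at 1.2 (vented) and keeps it there.
- vent_grip (a point): Centre of the T-handle's cross bar, on its upright turning axis, 117 mm above the bench. The cross bar is a level steel bar 64 mm long, 12 mm wide, 18 mm high (from 108 to 126 mm above the bench); it lies along this point's x axis, which turns with it. Its 14 mm stem stands on a steel valve block whose plunger post reaches 90 mm above the bench.
- isolator_rim (a point): A point on the rim of the round hand wheel (64 mm in diameter, 12 mm thick, its top 115 mm above the bench) of the other valve. The wheel must not be turned.
- nipple: Brass fitting standing on the deck behind one valve, 36 mm in diameter, 46 mm tall; origin at its foot. Loose; leave alone.
- socket: Small steel socket standing on the deck behind the other valve, 28 mm in diameter, 38 mm tall; origin at its foot. Loose; leave alone.
- screwdriver: Screwdriver with an orange handle lying on the bench beside the station. Leave alone.
- wrench: Steel wrench lying on the bench beside the station. Leave alone.
- thread_glue: Small red bottle, 40 mm in diameter, 130 mm tall; origin at its foot. Leave alone.
- spray: Dark spray can, 60 mm in diameter, 190 mm tall; origin at its foot. Leave alone.
- tray: Shallow aluminium tray 160 by 120 by 25 mm; origin at its foot. Leave alone.
- drill: Cordless drill standing on its battery, about 180 mm tall, 170 mm long; origin at its foot. Leave alone.

How it is judged (in metres and radians):
On the way, in this order (a step that is already met when the one before it is completed fails the run):
1. the T-handle has clicked past its detent into the vented position (value of joint vent above 0.95 rad), for 0.2 s.
2. the guard is held at 45 degrees by its bar (value of joint guard_angle between 0.681 and 0.89 rad and contact force between the fingers and guard above 0.5 N), for 0.3 s.
At the end, for the whole second after the job is handed in: The T-handle stays past its detent (over 0.95 rad), the guard stands still at 45 degrees, give or take 6, the fingers still gripping its bar and carrying it, the hand wheel not turned (rim within 10 mm) and every other thing within 40 mm of where it stood (all of step 2 and velocity of joint guard_angle between -0.15 and 0.15 rad/s and value of joint vent above 0.95 rad and distance of isolator_rim from where it was at the start of the episode below 0.01 m and contact force between guard and nipple below 0.3 N and contact force between guard and socket below 0.3 N and contact force between guard and screwdriver below 0.3 N and contact force between guard and wrench below 0.3 N and contact force between guard and thread_glue below 0.3 N and contact force between guard and spray below 0.3 N and contact force between guard and tray below 0.3 N and contact force between guard and drill below 0.3 N and distance of each of nipple, socket, screwdriver, wrench, thread_glue, spray, tray, drill from where it was at the start of the episode below 0.04 m); the arm keeps its last pose, push and grip.
It fails at once if the guard is lifted before the T-handle has clicked over (value of joint guard_angle above 0.12 rad and value of joint vent below 0.6 rad).
It fails at once if the hand wheel is turned (distance of isolator_rim from where it was at the start of the episode above 0.01 m).
It fails at once if something else on the bench is disturbed (distance of any of nipple, socket, screwdriver, wrench, thread_glue, spray, tray, drill from where it was at the start of the episode above 0.04 m).
It also fails if it takes over 58 s, if anything falls off the work surface, if the arm or the gripper's body presses on something with over 40 N, if the wrist force passes 120 N, or if a joint passes its speed limit or range.

### The arm

A 6-joint arm with a two-finger parallel gripper is mounted at the origin on the work surface. World frame = base frame: x ahead of the robot, y to its left, z up, the work surface at z = 0. Lengths are in m, angles in degrees, forces in N, time in s.
With the tool pointing down it reaches from about 0.35 to 0.875 m from the base axis. Payload 15.5 kg.
Tool frame: the origin (TCP) lies midway between the tips of the shut fingers; the grasp point (between the pads) lies 19 mm behind it; z points along the fingers, y is the line along which they close (so a half turn about z gives the same grasp; the last joint's range is limited). The gripper opens to 85 mm and grips with 20 to 120 N. Pads are 22 mm wide; open, the fingers measure 114 mm over their backs; the gripper's body (76 mm by 85 mm) begins 54 mm behind the grasp point. The pads swing forward as they close: fully open they stand 13 mm farther back than shut.
Start: joints at [58.127, 28.281, 77.091, -0, 74.628, -5.472], TCP at [0.278, 0.56, 0.231] pointing down, gripper open.
Joint ranges: [-166.48, 166.48], [-47.26, 123.95], [12.59, 153.08], [-70.14, 250.14], [6.76, 159.57], [-176.63, 176.63]. Speed limits (degrees/s): [108.29, 108.29, 147.25, 172.46, 172.46, 172.46].

### API

Orientations are given as [roll, pitch, yaw] about the fixed x, y, z axes, in that order (R = Rz(yaw) Ry(pitch) Rx(roll)).
In Python, from rig import ctrl gives the robot as it stands. Calls block until the motion is done:
- ctrl.move_to(position, orientation): joint-space move of the TCP to a pose.
- ctrl.move_straight(position, attitude=None, speed=0.15, f_stop=None): straight line of the TCP; attitude=None keeps the orientation; speed is the mean speed in m/s. With f_stop (N) it stops when the force on the tool has changed by that much, and returns True; else False.
- ctrl.movej(angles): joint-space move.
- ctrl.command_gripper(opening, squeeze=None): opening from 0.0 (shut) to 1.0 (fully open); squeeze is the grip in N (None keeps the last); returns when the fingers have stopped.
- ctrl.hold(seconds).
- ctrl.solve_ik(position, orientation): joint angles nearest the present ones, or None.
- ctrl.state(): the state.
- ctrl.snapshot(name): name is "side" or "top"; returns the picture (400x640x3 uint8, red, green, blue); there is no depth.
- ctrl.camera_params(name): a dict with "K" (3x3 intrinsics, pixels), "camera_from_world" (4x4, takes a point from world to camera coordinates). Camera axes: x right, y up, looking along -z (the intrinsics and any distortion apply to the point x, -y, -z); pixel columns grow to the right and rows downward; lengths in m; the calibration is good to about 2 mm. A picture is of the moment at which its call begins. camera_params takes no time and is no camera call.
A pose or a line that the arm cannot do raises ctrl.PlanningError and nothing moves.
- ctrl.close_job(): hands the job in; it is judged then, once.
The state is a dict: "t": time; "joint_positions": joint angles; "joint_velocities": joint speeds; "tau": joint torques, N m; "eef_pos": TCP position; "eef_rot": TCP orientation; "wrist_force": force on the tool from outside, world axes, zero at the start; "ft_torque": the same for the moment, N m; "finger_gap": opening from 0.0 (shut) to 1.0 (fully open); "gripper_force": force on a finger pad.
Only numpy, scipy, OpenCV 4.12 (cv2) and the standard library are available. Lean on these libraries where they do the work, as an engineer would, in place of code of your own. Each camera call takes 0.05 s, during which the arm holds its last target. There are 200 camera calls.

## Working session

There is one attempt and no reset: what is moved stays moved. The work goes in short steps, each a Python script; the robot and the scene stay as the last script left them, time stands still between calls to the robot, and variables do not carry over. Pictures are saved under pics/ and viewed, at most 10 in all, crops included, and the job is handed in when it is done.

```bash
ls; mkdir -p pics; python3 - <<'E'
from rig import ctrl
import cv2
for n in ("top","side"):
    im=ctrl.snapshot(n); cv2.imwrite(f"pics/{n}0.png",im[:,:,::-1])
    p=ctrl.camera_params(n); print(n,p)
print(ctrl.state())
E
```

```text
pics
top {'K': array([[436.17038972,   0.        , 323.10508015],
       [  0.        , 436.17038972, 198.87503877],
       [  0.        ,   0.        ,   1.        ]]), 'camera_from_world': array([[-1.13817501e-01, -9.93501343e-01, -8.11609184e-04,
         4.43844105e-02],
       [ 9.71649057e-01, -1.11484381e-01,  2.08493031e-01,
        -5.97859118e-01],
       [-2.07228588e-01,  2.29415563e-02,  9.78023516e-01,
        -1.28331520e+00],
       [ 0.00000000e+00,  0.00000000e+00,  0.00000000e+00,
         1.00000000e+00]])}
side {'K': array([[470.07616411,   0.        , 315.7597716 ],
       [  0.        , 470.07616411, 199.13544479],
       [  0.        ,   0.        ,   1.        ]]), 'camera_from_world': array([[ 0.95031258, -0.3111193 ,  0.01052522, -0.54997757],
       [ 0.23102658,  0.72752448,  0.64601459, -0.18715665],
       [-0.20864496, -0.61148419,  0.76325249, -1.44129995],
       [ 0.        ,  0.        ,  0.        ,  1.        ]])}
{'t': 0.1, 'joint_positions': array([ 5.81268820e+01,  2.83119589e+01,  7.71229695e+01,  3.94445674e-04,
        7.46287964e+01, -5.46955046e+00]), 'joint_velocities': array([ 0.04923145,  0.03803708, -0.01116754, -0.01724928, -0.05463825,
        0.07185311]), 'tau': array([ 3.00297092e-03, -8.83588314e+01, -3.84563577e+01, -1.46475886e-04,
        5.20164976e-03, -9.94702987e-05]), 'eef_pos': array([0.27773582, 0.55954272, 0.23075661]), 'eef_rot': array([-1.79936602e+02, -6.45252211e-03,  1.53596324e+02]), 'wrist_force': array([ 0.37020917, -0.20893951,  0.13157419]), 'ft_torque': array([-0.03709707, -0.05079999,  0.04240061]), 'gripper_force': 0.0, 'finger_gap': 0.9993721820145148}
```

View pics/top0.png

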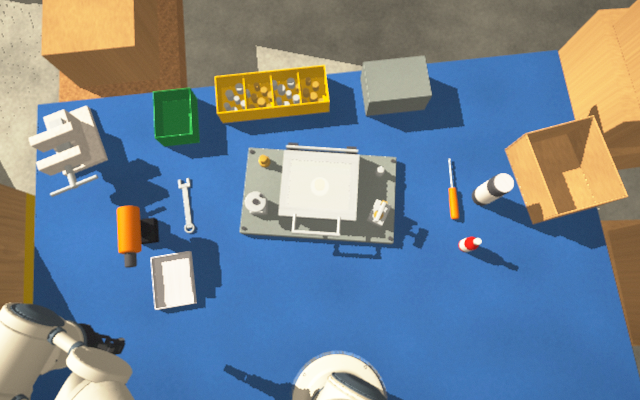

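View pics/side0.png

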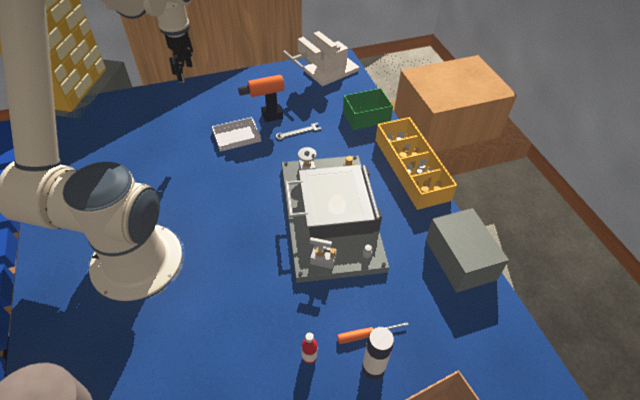

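The top view shows the deck with corners near (248,148), (396,157), (393,243) and (241,234). The T-handle is at (380,212) on the robot's right, the hand wheel at (256,203), and the guard bar at about (316,233). In the side view the T-handle is near (322,243) and the bar near (290,198). I'll zoom in on both.

```bash
cat > h.py <<'E'
import numpy as np, cv2
from rig import ctrl
def ray(n,px):
    p=ctrl.camera_params(n);K=p["K"];T=p["camera_from_world"]
    d=np.linalg.solve(K,[px[0],px[1],1.])*[1,-1,-1]
    R=T[:3,:3]; return -R.T@T[:3,3], R.T@d
def onz(n,px,z):
    c,d=ray(n,px); return c+d*(z-c[2])/d[2]
def tri(a,b):
    (c1,d1),(c2,d2)=ray("top",a),ray("side",b)
    s=np.linalg.lstsq(np.c_[d1,-d2],c2-c1,rcond=None)[0]
    p,q=c1+d1*s[0],c2+d2*s[1]; return (p+q)/2,np.linalg.norm(p-q)
def proj(n,P):
    p=ctrl.camera_params(n);T=p["camera_from_world"];v=(T[:3,:3]@P+T[:3,3])*[1,-1,-1]
    v=p["K"]@v; return v[:2]/v[2]
E
python3 - <<'E'
from h import *
t=cv2.imread("pics/top0.png");s=cv2.imread("pics/side0.png")
cv2.imwrite("pics/tc.png",cv2.resize(t[140:250,235:405],None,fx=4.6,fy=4.6,interpolation=cv2.INTER_CUBIC))
cv2.imwrite("pics/sc.png",cv2.resize(s[145:285,275:395],None,fx=4.2,fy=4.2,interpolation=cv2.INTER_CUBIC))
# deck: non-blue inside region
hsv=cv2.cvtColor(t,cv2.COLOR_BGR2HSV)
m=((hsv[...,1]<90)&(hsv[...,2]>60)).astype(np.uint8)
m[:140]=0;m[250:]=0;m[:,:230]=0;m[:,410:]=0
m=cv2.morphologyEx(m,cv2.MORPH_OPEN,np.ones((5,5)))
c=max(cv2.findContours(m,0,2)[0],key=cv2.contourArea)
P=np.array([onz("top",q,0.03)[:2] for q in c[:,0].astype(float)])
r=cv2.minAreaRect(P.astype(np.float32));print(r)
E
```

```text
((0.6338746547698975, -0.015058457851409912), (0.4819951057434082, 0.30744537711143494), 79.50355529785156)
```

View pics/tc.png

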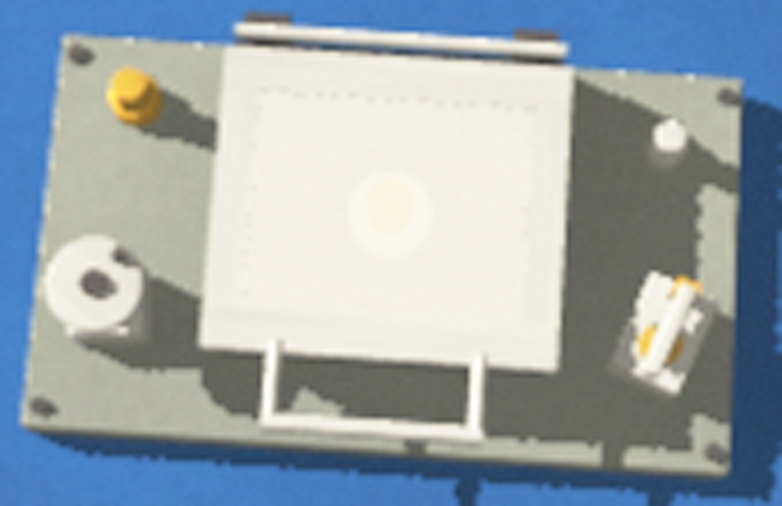

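View pics/sc.png

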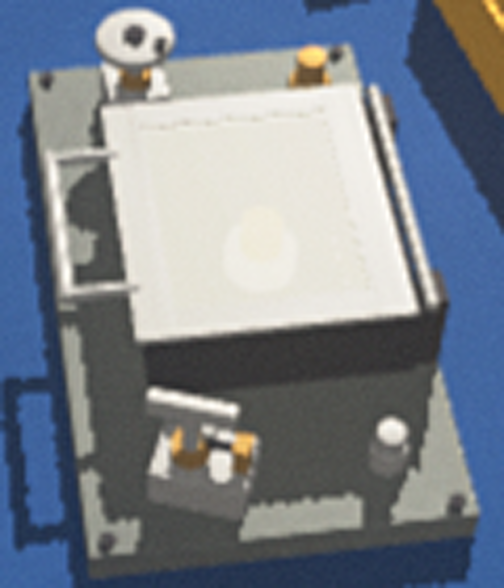

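The zoomed top view shows the T-bar from crop (645,375) to (690,288) and the guard bar from (265,425) to (480,437). In the side view the T-bar runs from crop (150,397) to (238,412) and the guard bar from (50,155) to (68,300). The plunger is on the far side of the stem. Next I'll turn these into positions.

```bash
python3 - <<'E'
from h import *
T=lambda x,y:(235+(x+.5)/4.6-.5,140+(y+.5)/4.6-.5)
S=lambda x,y:(275+(x+.5)/4.2-.5,145+(y+.5)/4.2-.5)
np.set_printoptions(precision=4,suppress=True)
c=[onz("top",T(*q),.03) for q in[(65,38),(742,78),(730,468),(25,425)]]
print(np.array(c),np.mean(c,0))
for a,b in((0,1),(3,2)): d=c[a]-c[b];print("y-axis yaw",np.degrees(np.arctan2(d[1],d[0]))-90,np.linalg.norm(d))
for nm,ps in(("bar",[((265,424),(50,155)),((482,436),(68,300))]),("T",[((647,373),(150,397)),((690,286),(238,412))])):
    for a,b in ps: print(nm,*tri(T(*a),S(*b)),onz("top",T(*a),.106 if nm=="bar" else .124),onz("side",S(*b),.106 if nm=="bar" else .122))
E
```

```text
[[ 0.8017  0.1957  0.03  ]
 [ 0.7181 -0.2744  0.03  ]
 [ 0.4475 -0.2256  0.03  ]
 [ 0.5307  0.2442  0.03  ]] [ 0.6245 -0.015   0.03  ]
y-axis yaw -10.088129899255378 0.4774870504876108
y-axis yaw -10.044453053310491 0.4771493450998741
bar [0.5029 0.0782 0.1089] 0.002600956657694916 [0.502  0.0784 0.106 ] [0.5049 0.0808 0.106 ]
bar [ 0.4788 -0.0584  0.1049] 0.00011037077646250898 [ 0.4786 -0.0584  0.106 ] [ 0.4786 -0.0593  0.106 ]
T [ 0.5057 -0.167   0.1182] 0.0012128194687598094 [ 0.5042 -0.1661  0.124 ] [ 0.5055 -0.1695  0.122 ]
T [ 0.5574 -0.2012  0.1244] 0.0012954227565160038 [ 0.5568 -0.2012  0.124 ] [ 0.5587 -0.1996  0.122 ]
```

```bash
cat >> h.py <<'E'
from scipy.spatial.transform import Rotation as Ro
TC=np.array([.531,-.1845]); TY=146.5
a=np.radians(-10.05); X=np.array([np.cos(a),np.sin(a),0]); Y=np.array([-np.sin(a),np.cos(a),0]); Z=np.array([0,0,1.])
H=np.array([.7471,-.0362,.106])
def gpose(th,tilt,back=0.):
    """TCP pose gripping the bar at guard angle th (deg); tool leans `tilt` deg forward of straight down."""
    t,k=np.radians(th),np.radians(tilt)
    bar=H+.26*(-np.cos(t)*X+np.sin(t)*Z)
    d=np.sin(k)*X-np.cos(k)*Z
    return bar+(.019-back)*d, Ro.from_matrix(np.c_[Y,np.cross(d,Y),d]).as_euler("xyz",degrees=True)
E
python3 - <<'E'
from h import *
np.set_printoptions(precision=1,suppress=True)
for y in(TY,TY-62):
  for z in (.3,.099): print("T",y,z,ctrl.solve_ik([*TC,z],[180,0,y]))
for tl in (50,45,30): print(tl,[ctrl.solve_ik(*gpose(*q)) for q in((0,tl,.1),(0,tl),(22,tl-22),(45,tl-45))])
E
```

```text
T 146.5 0.3 [-25.2  19.7  80.4   0.   79.9 -81.7]
T 146.5 0.099 [-25.2  32.6  94.2   0.   53.2 -81.7]
T 84.5 0.3 [-25.2  19.7  80.4   0.   79.9 -19.7]
T 84.5 0.099 [-25.2  32.6  94.2  -0.   53.2 -19.7]
50 [None, None, array([ -4.4,  15.6, 117.6,  -8.1,  19.2,  12.6]), array([-6.3, 19.2, 86.1, -0.4, 69.7,  3.9])]
45 [None, None, array([ -4.8,  15.9, 113.7,  -4.5,  27.5,   8.8]), array([-6.5, 21.4, 82.4, -0. , 76.2,  3.6])]
30 [array([ -2.8,  12.7, 128. , -20.9,  10.1,  26.9]), array([ -3.9,  28.8, 127.8, 205.4,   7.1, 160. ]), array([ -5.7,  19.4, 102.4,  -0.8,  50.2,   4.8]), array([-6.9, 28.7, 71.5,  0.8, 94.7,  3.1])]
```

```bash
python3 - <<'E'
from h import *
np.set_printoptions(precision=2,suppress=True)
ctrl.command_gripper(.65,35)
p=ctrl.state()["eef_pos"]; ctrl.move_straight([p[0],p[1],.30],speed=.2)
o=[180,0,TY]
ctrl.move_to([*TC,.22],o)
print(ctrl.move_straight([*TC,.100],speed=.08,f_stop=8))
s=ctrl.state();print(s["t"],s["eef_pos"],s["wrist_force"])
for n in("top","side"):cv2.imwrite(f"pics/{n}1.png",ctrl.snapshot(n)[:,:,::-1])
t=cv2.imread("pics/top1.png")[140:260,330:430];q=cv2.imread("pics/side1.png")[190:290,270:370]
cv2.imwrite("pics/c1.png",np.hstack([cv2.resize(t,(375,450)),cv2.resize(q,(425,450))]))
for tl in (25,20,15,10): print(tl,[ctrl.solve_ik(*gpose(*q)) for q in((0,tl,.1),(0,tl),(22,tl-22),(45,tl-45))])
E
```

```text
False
5.4333 [ 0.53 -0.18  0.1 ] [ 0.53 -0.48  0.21]
25 [array([ -3.57,  12.4 , 122.9 ,  -8.01,  20.02,  13.4 ]), None, array([-5.92, 21.17, 98.74, -0.26, 57.1 ,  4.26]), array([ -7.04,  31.34,  68.08,   1.05, 100.55,   3.02])]
20 [array([ -4.2 ,  13.  , 117.93,  -4.1 ,  29.23,   9.08]), array([ -4.72,  26.78, 119.99,  -7.86,  13.43,  12.66]), array([-6.14, 23.14, 95.14,  0.15, 63.73,  3.84]), array([ -7.15,  33.99,  64.74,   1.28, 106.23,   2.99])]
15 [array([ -4.73,  14.28, 113.05,  -2.25,  37.75,   6.92]), array([ -5.06,  26.8 , 116.12,  -3.42,  22.17,   7.98]), array([-6.34, 25.28, 91.59,  0.48, 70.11,  3.52]), array([ -7.25,  36.67,  61.54,   1.51, 111.76,   2.99])]
10 [array([ -5.18,  16.07, 108.25,  -1.18,  45.72,   5.62]), array([ -5.37,  27.34, 112.28,  -1.6 ,  30.42,   5.99]), array([-6.51, 27.56, 88.13,  0.76, 76.29,  3.28]), array([ -7.34,  39.35,  58.47,   1.75, 117.13,   3.02])]
```

View pics/c1.png

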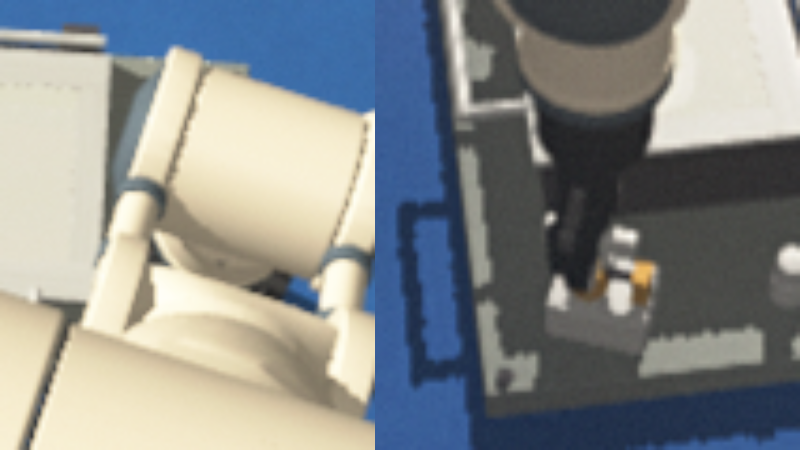

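The side view shows the fingers straddling the T-bar, with its free end at (620,235) in the crop. Nothing touched on the way down, so I'll grip and turn.

```bash
python3 - <<'E'
from h import *
np.set_printoptions(precision=2,suppress=True)
def st(l):
    s=ctrl.state();print(l,s["t"],s["eef_pos"],s["eef_rot"],s["wrist_force"],s["ft_torque"],s["finger_gap"],s["gripper_force"])
ctrl.command_gripper(0,35); st("grip")
j=np.array(ctrl.state()["joint_positions"])
for k in range(1,9):
    q=j.copy(); q[5]+=8*k; ctrl.movej(q); st(8*k)
ctrl.hold(.2)
ctrl.command_gripper(.65); st("open")
p=ctrl.state()["eef_pos"]; ctrl.move_straight([p[0],p[1],.26],speed=.2)
ctrl.move_to(*gpose(0,17,.12)); st("pre")
for n in("top","side"):cv2.imwrite(f"pics/{n}2.png",ctrl.snapshot(n)[:,:,::-1])
t=cv2.imread("pics/top2.png")[140:260,330:430];q=cv2.imread("pics/side2.png")[150:290,250:390]
cv2.imwrite("pics/c2.png",np.hstack([cv2.resize(t,(290,348)),cv2.resize(q,(500,500))[:348] if 0 else cv2.resize(q,(348,348))]))
E
```

```text
grip 6.0 [ 0.53 -0.19  0.1 ] [-179.93    0.01  146.52] [-5.72 -6.71  4.77] [-1.12  0.91  0.03] 0.14277508249942902 34.12622879259288
8 6.2667 [ 0.53 -0.19  0.1 ] [-179.92    0.02  138.71] [-2.83 -1.72  1.85] [-0.29  0.28  0.21] 0.13660305294184147 35.563769079744816
16 6.5333 [ 0.53 -0.19  0.1 ] [-179.92    0.02  130.87] [-2.46 -1.89  2.69] [-0.42  0.48  0.13] 0.1428651428353428 35.59945072978735
24 6.8 [ 0.53 -0.19  0.1 ] [-179.93    0.03  122.93] [-2.84 -3.47  2.87] [-0.53  0.57  0.09] 0.14247689235312858 34.951921943575144
32 7.0667 [ 0.53 -0.19  0.1 ] [-179.94    0.04  114.9 ] [-3.93 -3.74  3.34] [-0.55  0.59  0.03] 0.13747558168620058 34.112589024807676
40 7.3333 [ 0.53 -0.19  0.1 ] [-179.94    0.05  106.89] [-3.35 -3.6   3.73] [-0.6   0.65  0.02] 0.14012593404526225 34.08284604549408
48 7.6 [ 0.53 -0.19  0.1 ] [-179.95    0.06   98.89] [-4.83 -3.44  3.52] [-0.66  0.67 -0.09] 0.13917782845122492 34.08509373664856
56 7.8667 [ 0.53 -0.19  0.1 ] [-179.96    0.07   90.89] [-4.23 -4.21  3.96] [-0.65  0.57 -0.12] 0.14034982609057242 34.0838223695755
64 8.1333 [ 0.53 -0.19  0.1 ] [-179.97    0.07   82.89] [-4.32 -4.02  3.77] [-0.69  0.63 -0.11] 0.1391047856110041 34.08180892467499
open 8.8167 [ 0.53 -0.19  0.1 ] [-179.97    0.06   82.56] [ 0.06 -0.47 -0.74] [0.   0.03 0.01] 0.6522764062409692 0.0
pre 10.6583 [0.46 0.01 0.2 ] [163.     0.02  79.97] [ 1.   -0.31  0.4 ] [ 0.01  0.14 -0.02] 0.6512218948301787 0.0
```

View pics/c2.png

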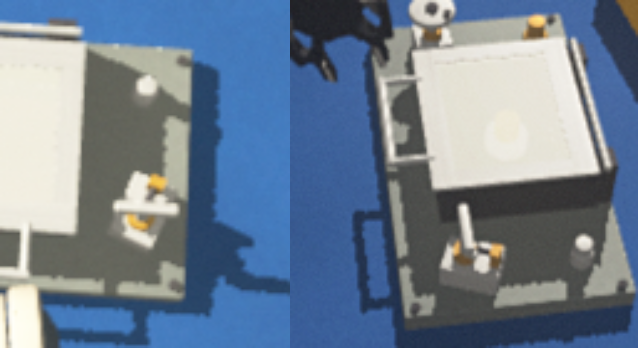

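The T-bar now lies about 68° clockwise of where it was, roughly along y in both views, and the moment changed sign past the detent. So it is vented. Next is the guard bar.

```bash
cat > g.py <<'E'
from h import *
np.set_printoptions(precision=3,suppress=True)
def st(l):
    s=ctrl.state();print(l,round(s["t"],1),s["eef_pos"],s["eef_rot"],s["wrist_force"],s["ft_torque"],round(s["finger_gap"],3),round(s["gripper_force"],1))
E
python3 - <<'E'
from g import *
ctrl.command_gripper(.45,60)
print(ctrl.move_straight(gpose(0,17)[0],speed=.08,f_stop=8)); st("at")
ctrl.command_gripper(0,60); st("grip")
ctrl.hold(.1)
for n in("top","side"):cv2.imwrite(f"pics/{n}3.png",ctrl.snapshot(n)[:,:,::-1])
q=cv2.imread("pics/side3.png")[130:290,230:390]
cv2.imwrite("pics/c3.png",cv2.resize(q,(480,480)))
E
```

```text
False
at 12.7 [0.497 0.008 0.088] [162.969  -0.003  79.952] [0.317 0.018 0.051] [ 0.015  0.121 -0.017] 0.451 0.0
grip 13.1 [0.496 0.008 0.088] [162.988  -0.001  79.953] [-2.871  1.142  7.805] [ 0.095  0.292 -0.04 ] 0.117 58.4
```

View pics/c3.png

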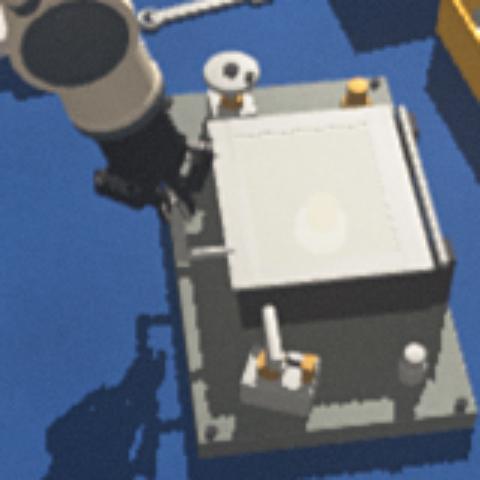

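The side view shows the fingers closed on the bar at about (175,205). The gap of about 10 mm at 58 N agrees with the bar being held. Now I'll lift along the arc.

```bash
python3 - <<'E'
from g import *
for th in range(5,46,5):
    ctrl.move_straight(*gpose(th,17-th),speed=.07)
    st(th)
    if np.linalg.norm(ctrl.state()["wrist_force"])>50: print("STOP");break
ctrl.hold(.5); st("end")
for n in("top","side"):cv2.imwrite(f"pics/{n}4.png",ctrl.snapshot(n)[:,:,::-1])
t=cv2.imread("pics/top4.png")[120:270,220:420];q=cv2.imread("pics/side4.png")[100:290,230:400]
cv2.imwrite("pics/c4.png",np.hstack([cv2.resize(t,(400,400)),cv2.resize(q,(358,400))]))
E
```

```text
5 13.8 [0.496 0.008 0.11 ] [168.     -0.004  79.944] [-0.377  0.405 -2.88 ] [ 0.149  0.256 -0.075] 0.116 59.0
10 14.2 [0.497 0.008 0.132] [173.015   0.002  79.947] [-0.934  0.177 -3.621] [ 0.125  0.159 -0.057] 0.115 59.3
15 14.7 [0.5   0.008 0.154] [178.031   0.007  79.95 ] [-2.635  0.322 -2.011] [ 0.032  0.193 -0.052] 0.115 59.6
20 15.2 [0.505 0.007 0.176] [-176.954    0.01    79.95 ] [-3.286 -0.374 -1.79 ] [-0.084  0.36  -0.078] 0.117 59.8
25 15.6 [0.512 0.005 0.197] [-171.942    0.015   79.951] [-4.129 -1.089 -2.271] [-0.117  0.389 -0.048] 0.117 60.0
30 16.1 [0.521 0.004 0.217] [-166.928    0.024   79.952] [-5.357 -1.976 -0.556] [-0.253  0.551 -0.007] 0.115 60.1
35 16.6 [0.531 0.002 0.237] [-161.919    0.032   79.951] [-5.971 -3.176  0.303] [-0.328  0.618  0.126] 0.113 60.1
40 17.0 [ 0.543 -0.     0.256] [-156.922    0.041   79.948] [-5.605 -2.807  2.774] [-0.448  0.762  0.155] 0.118 60.2
45 17.5 [ 0.557 -0.003  0.273] [-151.924    0.048   79.945] [-6.621 -4.208  2.395] [-0.526  0.853  0.302] 0.115 60.3
end 18.0 [ 0.557 -0.003  0.273] [-151.966    0.051   79.937] [-5.847 -3.918  2.295] [-0.547  0.638  0.301] 0.115 60.1
```

View pics/c4.png

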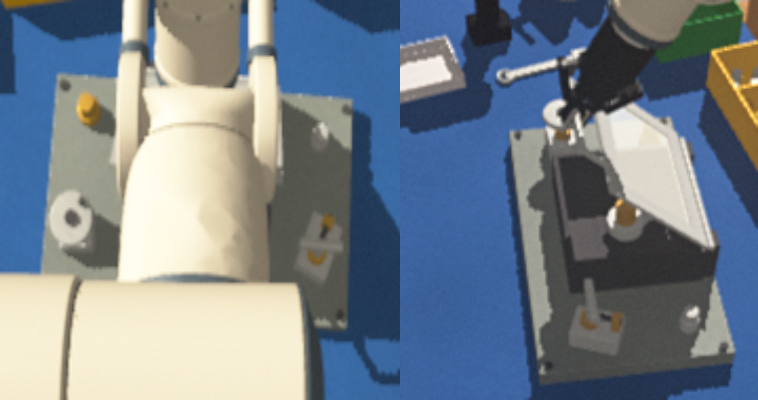

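The picture shows the guard held open by the bar, the T-bar still turned, and the wheel, nipple and socket in place. I'll check the guard angle by projecting its near free corner.

```bash
python3 - <<'E'
from g import *
for th in(39,45,51):
    t=np.radians(th)
    for r,y in((.215,-.115),(.215,.115),(.012,-.115)):
        P=H+r*(-np.cos(t)*X+np.sin(t)*Z)+y*Y
        u=proj("side",P); print(th,r,y,u, "crop",400+(u[0]-230)*358/170,(u[1]-100)*400/190)
q=cv2.imread("pics/side4.png")[130:225,285:380]
cv2.imwrite("pics/c5.png",cv2.resize(q,(570,570),interpolation=cv2.INTER_CUBIC))
E
```

```text
39 0.215 -0.115 [324.628 195.096] crop 599.2749737589949 200.20239140937417
39 0.215 0.115 [313.235 138.999] crop 575.2840789580063 82.10390132887369
39 0.012 -0.115 [375.394 217.583] crop 706.1827790635507 247.54358728149438
45 0.215 -0.115 [330.203 190.571] crop 611.0166918053552 190.6759217236571
45 0.215 0.115 [318.152 134.496] crop 585.6370748471204 72.62416416256171
45 0.012 -0.115 [375.701 217.363] crop 706.8283717620128 247.07950819328528
51 0.215 -0.115 [336.454 186.315] crop 624.1799979580708 181.71505251738463
51 0.215 0.115 [323.676 130.291] crop 597.270308377949 63.77130219045566
51 0.012 -0.115 [376.034 217.158] crop 707.5311460070876 246.64838713993132
```

View pics/c5.png

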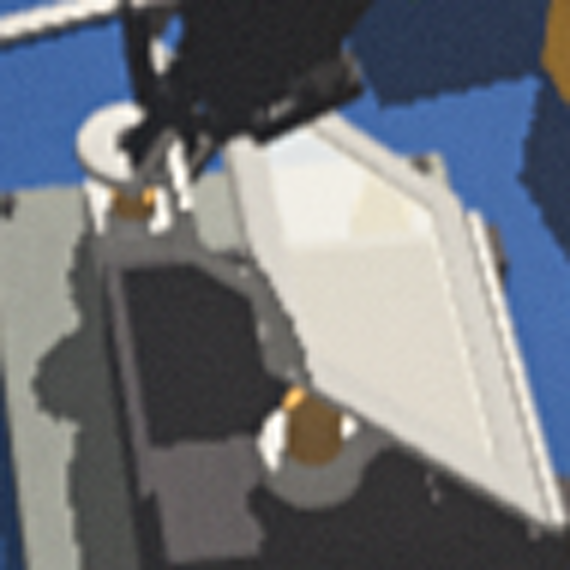

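The near free corner is at about (337,192) and the hinge corner at about (379,217). The edge slope is 0.595, against 0.589 predicted at 45° (0.44 at 39°, 0.78 at 51°), so I'm handing in.

```bash
python3 -c "
from rig import ctrl
print(ctrl.close_job(), ctrl.state()['t'])"
```

```text
the job is handed in; nothing more can be done
the job is handed in; nothing more can be done
```

The T-handle is turned to vented, the guard is gripped by its bar and held at about 45°, and the job was handed in at about 18 s; the hand wheel and the loose things visible in the last pictures looked undisturbed, and no verdict was returned.

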